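Load a solar-cell test paddle into the tester

TASK

Take the wide test paddle out of the sloped stand and lower it gently, blade down and without dropping it, into the slot of the tester's pulled-out carriage until it stands fully home. Then push the carriage all the way in, gently, so that its end plate closes the chamber. Leave the narrow paddle in the stand and the bottle, case and tray where they are.

Things in the scene. Friction and masses are not known exactly. Their poses are not given: they have to be found in the camera images.
- wide_paddle: To load: flat white blade 70 wide, 4 thick, 100 mm long, dark solar cell on its +x face; black handle in line, 14 thick, 36 wide, from z = 95 to 155 mm. 0.16 kg. Origin: middle of the blade's lower edge; z along it to the handle, y across the width, x through the thickness. Starts in either compartment of the stand, leaning 0.35 rad to the stand's -x. Its cell may face either way in the slot.
- narrow_paddle: Just like the wide paddle, but the blade is 44 mm wide; stands in the other compartment. To be left there.
- stand: Fixed grey sloped stand, base 110 x 190 mm (x, y), two compartments along y, 80 mm wide inside. Origin: centre of its underside. Backboard leans 0.35 rad to its -x (robot side) and ends 110 mm above the table, 5 mm below the handles; low lip 50 mm high on the +x side; side walls and divider reach 45 mm up the blade.
- tester: Fixed white chamber with rail bed. Origin: underside, middle of the chamber's open front. Chamber: x -80 to 80, y 0 to 156 mm, 125 mm high; its roof has a 44 mm wide slit along y in line with the slot, where the paddle's handle passes. Rail bed in front: y -170 to 0, x -65 to 65 mm, 20 mm high. The carriage slides along y.
- carriage (a joint): Carriage travel in m: 0 is fully in (end plate against the chamber's front), 0.15 fully out (towards the tester's -y). Starts out, 0.13 to 0.15. Slides with about 2 N of friction.
- slot (a point): Centre of the slot's floor in the carriage, 24 mm above the table; axes as the tester's, moves with the carriage. The slot is 7 mm wide (x), 80 mm long (y), open at the top: straight cheeks 32 mm high, then a flared lead-in about 22 mm wide at its mouth, 42 mm above the slot's floor.
- push (a point): Middle of the outer (-y) face of the carriage's upright white end plate, 70 mm above the table. The plate is 130 mm wide (x), 8 mm thick, from 20 to 95 mm above the table; this face is 83 mm from the slot's centre. Push it towards the tester's +y.
- amber_bottle: Brown glass bottle, 60 mm diameter, 110 mm tall; origin at the centre of its underside. Bystander.
- blue_case: Flat blue plastic case 70 by 130 by 35 mm; origin at the centre of its underside. Bystander.
- clear_tray: Clear open plastic tray 80 by 100 by 30 mm; origin at the centre of its underside. Bystander.

How it is judged (in metres and radians):
On the way, in this order (a step that is already met when the one before it is completed fails the run):
1. the wide paddle stands fully home in the slot while the carriage is still out (travel above 0.10 m) (z of wide_paddle in the frame of slot below 0.006 m and horizontal distance between wide_paddle and slot below 0.01 m and angle between wide_paddle's own z axis and vertical below 0.16 rad and value of joint carriage above 0.1 m), for 0.2 s.
2. the carriage is pushed fully in (value of joint carriage below 0.006 m), for 0.2 s.
At the end, for the whole second after the job is handed in: The wide paddle rests in the slot, handle up: foot within 6 mm of the floor, 10 mm of its centre sideways, tilt below 0.16 rad. Carriage within 6 mm of fully in. Narrow paddle within 25 mm, bottle, case and tray within 30 mm of their starts (z of wide_paddle in the frame of slot below 0.006 m and horizontal distance between wide_paddle and slot below 0.01 m and angle between wide_paddle's own z axis and vertical below 0.16 rad and value of joint carriage below 0.006 m and linear speed of wide_paddle below 0.02 m/s and distance of narrow_paddle from where it was at the start of the episode below 0.025 m and distance of each of amber_bottle, blue_case, clear_tray from where it was at the start of the episode below 0.03 m); the robot touches nothing.
It fails at once if the paddle is dropped into the slot or the loaded carriage slammed (paddle faster than 0.5 m/s while in the slot) (z of wide_paddle in the frame of slot below 0.035 m and horizontal distance between wide_paddle and slot below 0.015 m and linear speed of wide_paddle above 0.5 m/s).
It fails at once if the narrow paddle is moved by more than 25 mm (distance of narrow_paddle from where it was at the start of the episode above 0.025 m).
It fails at once if the bottle, case or tray is moved by more than 30 mm (distance of any of amber_bottle, blue_case, clear_tray from where it was at the start of the episode above 0.03 m).
It also fails if it takes over 64 s, if anything falls off the work surface, if the arm or the gripper's body presses on something with over 40 N, if the wrist force passes 120 N, or if a joint passes its speed limit or range.

ROBOT

A 7-joint arm with a two-finger parallel gripper is mounted at the origin on the work surface. World frame = base frame: x ahead of the robot, y to its left, z up, the work surface at z = 0. Lengths are in mm, angles in rad, forces in N, time in s.
With the tool pointing down it reaches from about 400 to 875 mm from the base axis. Payload 4.4 kg.
Tool frame: the origin (TCP) lies between the finger pads; the fingertips stand 17 mm ahead of it and the grasp point (between the pads) lies 2 mm behind it; z points along the fingers, y is the line along which they close (so a half turn about z gives the same grasp; the last joint's range is limited). The gripper opens to 85 mm and grips with 20 to 120 N. Pads are 22 mm wide; open, the fingers measure 114 mm over their backs; the gripper's body (76 mm by 85 mm) begins 54 mm behind the grasp point. The pads swing forward as they close: fully open they stand 13 mm farther back than shut.
Start: joints at [1.182, 0.628, 0.038, 1.517, -0.027, 0.996, -0.02], TCP at [206.222, -616.433, 248.313] pointing down, gripper open.
Joint ranges: [-3.06, 3.06], [-0.37, 2.12], [-1.25, 1.32], [0.18, 2.47], [-1.1, 4.24], [0.23, 1.98], [-2.94, 2.94]. Speed limits (rad/s): [2.57, 2.57, 3.14, 3.14, 3.14, 3.14, 3.14].

INTERFACE

Orientations are given as [roll, pitch, yaw] about the fixed x, y, z axes, in that order (R = Rz(yaw) Ry(pitch) Rx(roll)).
In Python, from cell import sensors, get_image, ctrl gives the robot as it stands.
- The arm moves only by the tool send_rows, never from a script. Its argument "series" is a list of rows, each a list of 3 entries, a list of its own where there are three numbers: the finger opening in mm, from 0 to 85.4, then the shift along the world's x, y, z in units of 60 mm (1.0 is 60 mm), then the turn, a rotation vector about the world's x, y, z in units of 5 degrees (1.0 is 5 degrees). A call has 1 to 8 rows; each row shifts and turns the commanded pose from where the row before left it; what a row does not reach is not made up. A row lasts 1/8 s, in which the tool goes at most 62.5 mm and 10.7 degrees, less where a joint would pass 70% of its speed; a pose out of reach is approached as far as the arm can. A call is refused whole if a number of a shift passes 1 or a number of a turn 1, either way. A call with a gripper value outside its range is refused whole. The fingers move at their own pace and stop on an object; the grip force is fixed at half the most. Time passes only in rows, so rows that do not move let the fingers close. It gives the time, the measured TCP pose, the force, the opening and the grip force at its end, in the units of the state.
- sensors.read_state(): the state, without advancing time (a new reading comes with each control period).
- get_image(name): name is "scene" or "side" or "wrist"; returns a dict with "img" (384x512x3 uint8, red, green, blue), "depth" (384x512 float32, mm along the optical axis (not along the pixel's ray), 0 where there is no reading), "vfov" (degrees; the focal length in pixels is half the picture's height over the tangent of half this angle, whatever the lens; pixels are square), "cx", "cy" (the principal point, pixels), "world_to_cam" (4x4, takes a point from world to camera coordinates). Camera axes: x right, y down, z forward; pixel columns grow to the right and rows downward; lengths in mm; the calibration is good to about 2 mm. A picture is of the moment at which its call begins.
- ctrl.finish_job(): hands the job in; it is judged then, once.
The state is a dict: "clock": time; "qpos": joint angles; "qd": joint speeds; "tau": joint torques, N m; "eef_pos": TCP position; "tool_rot": TCP orientation; "force": force on the tool from outside, world axes, zero at the start; "torque": the same for the moment, N m; "width": finger opening in mm; "gripper_force": force on a finger pad.
Only numpy, scipy, OpenCV 4.12 (cv2) and the standard library are available. Lean on these libraries where they do the work, as an engineer would, in place of code of your own. Each camera call takes 0.05 s, during which the arm holds its last target. There are 200 camera calls.

## Working session

There is one attempt and no reset: what is moved stays moved. The work goes in short steps, Python scripts to look and compute and a tool call to move; the robot and the scene stay as the last step left them, time stands still between calls to the robot, and variables do not carry over. Pictures are saved under pics/ and viewed, at most 14 in all, crops included, and the job is handed in when it is done.

Besides the shell and the picture viewer there is one more tool, called after "Call:" as name(argument=value, ...) on one line, values as JSON. send_rows: Moves the arm, as the interface text tells. Its arguments: {"type":"object","properties":{"series":{"type":"array"}},"required":["series"]}

```bash
mkdir -p pics; cat > h.py <<'E'
import numpy as np, cv2
from cell import sensors, get_image, ctrl
def grab(n,save=None):
    d=get_image(n)
    if save: cv2.imwrite('pics/'+save,cv2.cvtColor(d['img'],cv2.COLOR_RGB2BGR))
    return d
def cloud(d):
    z=d['depth'].astype(float); H,W=z.shape
    f=H/2/np.tan(np.radians(d['vfov'])/2)
    v,u=np.mgrid[:H,:W]
    P=np.stack([(u-d['cx'])*z/f,(v-d['cy'])*z/f,z,np.ones_like(z)],-1)
    T=np.linalg.inv(d['world_to_cam'])
    X=(P@T.T)[...,:3]; X[z==0]=np.nan
    return X
E
python3 - <<'E'
from h import *
print(sensors.read_state())
a=grab('scene');b=grab('side')
np.save('a.npy',cloud(a));np.save('b.npy',cloud(b))
cv2.imwrite('pics/a.png',a['img'][...,::-1]);cv2.imwrite('pics/b.png',b['img'][...,::-1])
for d in(a,b): print(np.linalg.inv(d['world_to_cam']).round(2),d['vfov'],d['cx'],d['cy'])
E
```

```text
{'clock': 0.0, 'qpos': array([ 1.18217744,  0.62932847,  0.03845361,  1.51838753, -0.02697099,
        0.99630959, -0.01999521]), 'qd': array([-5.27228589e-04,  3.59787064e-04,  6.05014466e-04, -8.86876862e-04,
        5.75330401e-05,  6.89167731e-04, -4.50403612e-04]), 'tau': array([-7.08009293e-05, -5.63417208e+01,  1.22608244e+00, -1.93446493e+01,
        1.09443121e-02,  1.05067645e-02, -1.16480351e-05]), 'eef_pos': array([ 206.02794407, -615.84554675,  247.3944869 ]), 'tool_rot': array([-3.13967880e+00,  5.60516913e-05,  3.22829650e-01]), 'force': array([ 0.42905126,  0.08100495, -0.55964655]), 'torque': array([-0.01243517, -0.06220196,  0.03857385]), 'gripper_force': 0.0, 'width': 85.29747111542628}
[[ 8.9000e-01  3.8000e-01 -2.4000e-01  8.4679e+02]
 [ 4.5000e-01 -7.6000e-01  4.7000e-01 -4.7741e+02]
 [ 0.0000e+00 -5.3000e-01 -8.5000e-01  8.8114e+02]
 [ 0.0000e+00  0.0000e+00  0.0000e+00  1.0000e+00]] 44.81085891502998 253.9386430048808 189.7154975593444
[[ 9.9000e-01 -9.0000e-02  8.0000e-02  5.5448e+02]
 [-1.1000e-01 -6.5000e-01  7.5000e-01 -7.1728e+02]
 [-2.0000e-02 -7.6000e-01 -6.5000e-01  7.0929e+02]
 [ 0.0000e+00  0.0000e+00  0.0000e+00  1.0000e+00]] 54.50671330550391 255.94205552652008 194.7851845383247
```

View pics/a.png

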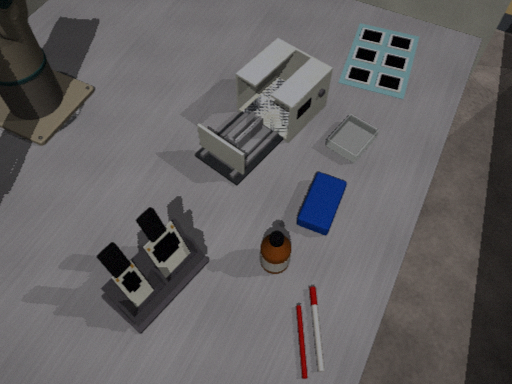

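View pics/b.png

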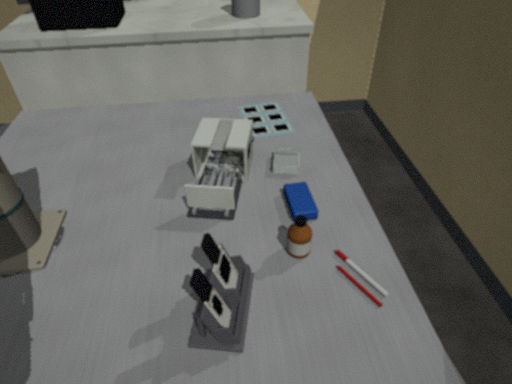

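```bash
python3 - <<'E'
from h import *
A=np.load('a.npy');B=np.load('b.npy')
ia=cv2.imread('pics/a.png');ib=cv2.imread('pics/b.png')
def box(X,r): c0,r0,c1,r1=r; return X[r0:r1,c0:c1].reshape(-1,3)
for n,X,t,s in(('scene',A,(190,35,335,190),(95,200,215,335)),('side',B,(180,110,256,222),(180,230,256,352))):
    P=box(X,t);P=P[np.isfinite(P[:,0])]
    R=P[(P[:,2]>118)&(P[:,2]<132)]
    print(n,'roof',len(R),np.median(R[:,2]),cv2.minAreaRect(R[:,:2].astype(np.float32)))
    R=P[(P[:,2]>50)&(P[:,2]<99)]
    print(np.histogram(P[:,2],bins=range(-5,140,10)))
    S=box(X,s);S=S[np.isfinite(S[:,0])]
    for lo,hi in((40,60),(90,110),(120,160)):
        R=S[(S[:,2]>lo)&(S[:,2]<hi)]; print(lo,len(R),R.min(0),R.max(0))
# handles
for n,X,im,s in(('scene',A,ia,(95,200,215,335)),('side',B,ib,(185,230,256,352))):
    c0,r0,c1,r1=s
    m=np.zeros(im.shape[:2],np.uint8);m[r0:r1,c0:c1]=1
    m&=((np.nan_to_num(X[...,2])>95)&(im.max(2)<45)).astype(np.uint8)
    k,l,st,ce=cv2.connectedComponentsWithStats(m)
    for i in range(1,k):
        if st[i,4]<60: continue
        P=X[l==i];c=np.median(P,0);w,v=np.linalg.eigh(np.cov((P-c).T))
        print(n,st[i],c.round(1),np.sqrt(w).round(1),'long',v[:,2].round(3),'mid',v[:,1].round(3),'zmax',P[:,2].max().round(1),P[:,2].min().round(1))
E
python3 - <<'E'
import cv2,numpy as np
a=cv2.imread('pics/a.png')[30:340,80:340];cv2.imwrite('pics/a2.png',cv2.resize(cv2.convertScaleAbs(a,alpha=1.3),None,fx=1.93,fy=1.93,interpolation=2))
E
```

```text
scene roof 2774 124.70745224295695 ((553.5619506835938, 260.53765869140625), (159.73269653320312, 163.99337768554688), 76.95640563964844)
(array([11896,  2666,  1052,   711,   563,   488,   578,   397,   320,
         406,   266,   180,  1664,  1173]), array([ -5,   5,  15,  25,  35,  45,  55,  65,  75,  85,  95, 105, 115,
       125, 135]))
40 1162 [ 497.68650605 -357.92616342   40.00020904] [ 586.1557687  -179.67859176   59.99307341]
90 949 [ 483.12945564 -347.44571649   90.12444555] [ 537.48504522 -169.92287351  109.92589552]
120 787 [ 479.84443275 -319.2661607   120.10061612] [ 527.15750921 -186.39743636  159.96973185]
side roof 1180 123.76047806180873 ((554.9036254882812, 260.6667175292969), (161.37937927246094, 160.28875732421875), 77.25615692138672)
(array([3122, 1701,  397,  243,  257,  267,  350,  243,  230,  293,   89,
         71, 1055,  158]), array([ -5,   5,  15,  25,  35,  45,  55,  65,  75,  85,  95, 105, 115,
       125, 135]))
40 837 [ 474.79243038 -359.43161069   40.02052521] [ 586.89858748 -178.42424173   59.96057997]
90 549 [ 484.26934097 -347.51833189   90.04443373] [ 538.17585566 -168.27394007  109.81131666]
120 555 [ 474.9142286  -320.19577815  120.05220354] [ 527.53100251 -196.78615613  159.9143045 ]
scene [136 208  30  34 578] [ 512.9 -215.7  149.3] [ 2.3 10.4 18.6] long [-0.36   0.09   0.929] mid [0.258 0.966 0.007] zmax 173.1 108.9
scene [154 232  20  18  72] [ 527.5 -216.3   98.3] [ 1.1  2.7 12.6] long [-0.221 -0.975  0.021] mid [-0.228  0.073  0.971] zmax 105.3 95.0
scene [ 97 243  34  35 649] [ 494.  -300.7  149.2] [ 2.3 10.3 18.8] long [-0.368  0.067  0.927] mid [0.215 0.976 0.015] zmax 173.5 109.1
side [202 234  18  29 317] [ 511.4 -223.2  149. ] [ 2.7  9.9 17.1] long [-0.327  0.149  0.933] mid [ 0.392  0.92  -0.009] zmax 172.9 118.4
side [190 269  22  33 444] [ 492.4 -307.1  149. ] [ 2.9 10.8 17.4] long [-0.357  0.105  0.928] mid [0.366 0.93  0.035] zmax 171.6 115.5
```

View pics/a2.png

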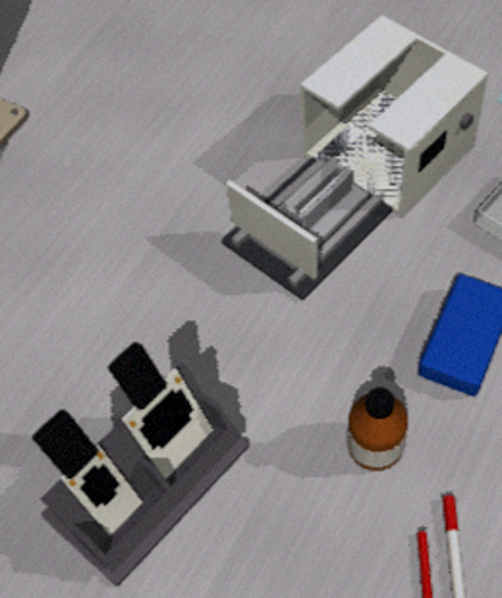

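```bash
python3 - <<'E'
from h import *
A=np.load('a.npy');B=np.load('b.npy')
def box(X,r): c0,r0,c1,r1=r; P=X[r0:r1,c0:c1].reshape(-1,3);return P[np.isfinite(P[:,0])]
print('names: scene, side')
def plane(P,it=200,tol=1.5):
    rng=np.random.default_rng(0);best=None
    for _ in range(it):
        a,b,c=P[rng.choice(len(P),3,False)];n=np.cross(b-a,c-a);l=np.linalg.norm(n)
        if l<1e-6: continue
        k=abs((P-a)@(n/l))<tol
        if best is None or k.sum()>best.sum(): best=k
    Q=P[best];c=Q.mean(0);return c,np.linalg.svd(Q-c)[2][2] if len(Q)<5 else np.linalg.eigh(np.cov((Q-c).T))[1][:,0],best
for X,t,s in((A,(190,35,335,190),(95,200,215,335)),(B,(180,110,256,222),(180,230,256,352))):
    P=box(X,t); R=P[(P[:,2]>118)&(P[:,2]<132)]
    (cx,cy),_,ang=cv2.minAreaRect(R[:,:2].astype(np.float32))
    yaw=np.radians(ang-90);ex=np.array([np.cos(yaw),np.sin(yaw)]);ey=np.array([-ex[1],ex[0]])
    c=np.array([cx,cy]); u=(P[:,:2]-c)@ex;v=(P[:,:2]-c)@ey+78   # v: tester y
    # slit edges
    r=(P[:,2]>120)&(P[:,2]<130)
    print('yaw',yaw,'slit edges',u[r&(u<0)].max(),u[r&(u>0)].min(),'u',u[r].min(),u[r].max(),'v',v[r].min(),v[r].max(),'origin',c-78*ey)
    e=(P[:,2]>55)&(P[:,2]<97)&(v<-100)&(abs(u)<75)
    pc,pn,k=plane(P[e]); Q=P[e]
    vv=v[e];print('plate v pct',np.percentile(vv,[2,10,50,90,98]).round(1),'u',u[e].min(),u[e].max(),'z',Q[:,2].max(),'plane',pc,pn,k.sum(),len(k),'yaw from plane',np.arctan2(pn[1],pn[0])*57.3)
    # cheeks near slot
    for z0,z1 in ((56,75),(40,56)):
        e=(P[:,2]>z0)&(P[:,2]<z1)&(v>-125)&(v<-20)&(abs(u)<40)
        if e.sum(): print('cheek',z0,e.sum(),np.histogram(u[e],bins=range(-40,44,4))[0],np.percentile(v[e],[2,98]).round(1))
    S=box(X,s)
    # stand outline from all z>6
    r=S[(S[:,2]>5)&(S[:,2]<16)]
    print('stand low',len(r),cv2.minAreaRect(r[:,:2].astype(np.float32)))
E
```

```text
names: scene, side
yaw -0.22765366788269847 slit edges -0.09131502500998215 0.23574202170383504 u -81.99673363804494 81.99666726980321 v -1.8663638850099034 157.86633182837573 origin [535.95794712 184.55016591]
plate v pct [-149.7 -149.  -147.7 -140.7 -105. ] u -63.41014202318384 66.55914795618348 z 96.99126051647943 plane [507.10240038  39.32778139  76.86780524] [ 0.22034555  0.97536715 -0.01033269] 473 699 yaw from plane 77.27567132030919
cheek 56 358 [ 0  0  0  0  0  0 14 80 90 30  7 15 38 75  9  0  0  0  0  0] [-110.8  -22.2]
cheek 40 284 [ 0  0  0  0  0  0  3  5 17 84  8  5 21 84 57  0  0  0  0  0] [-112.   -22.3]
stand low 835 ((501.5484313964844, -251.42816162109375), (231.26087951660156, 275.8459167480469), 31.852102279663086)
yaw -0.22242202107929232 slit edges -3.6835064914043274 0.34609391033216325 u -80.14442046891318 80.14437093727084 v -2.6896909793766213 158.6896521392514 origin [537.69740075 184.58816713]
plate v pct [-150.6 -149.8 -148.  -145.2 -141.2] u -65.00093323857033 64.7089337448409 z 95.77546042150368 plane [506.67615369  39.65377009  75.21175905] [ 0.21973241  0.97548534 -0.01208403] 414 636 yaw from plane 77.31143521151269
cheek 56 138 [ 0  0  0  0  0  0 12 38 28  2  1 14 19 24  0  0  0  0  0  0] [-103.1  -20.9]
cheek 40 80 [ 0  0  0  0  0  0  0  0 13 21  6  0  3 36  1  0  0  0  0  0] [-90.8 -23. ]
stand low 1017 ((523.2989501953125, -262.3284912109375), (189.5044708251953, 110.18333435058594), 77.29817199707031)
```

```bash
python3 - <<'E'
from h import *
A=np.load('a.npy');B=np.load('b.npy')
yaw=-.222;Rz=cv2.Rodrigues(np.array([0,0,yaw]))[0];Rt=Rz@cv2.Rodrigues(np.array([0,-.35,0.]))[0]
S0=np.array([523.3,-262.3,0])
for X,s in((A,(95,200,215,335)),(B,(180,230,256,352))):
    P=X[s[1]:s[3],s[0]:s[2]].reshape(-1,3);P=P[np.isfinite(P[:,0])]
    Q=(P-S0)@Rt
    h=(P[:,2]>122)&(P[:,2]<185)
    for nm,k in(('wide',h&(Q[:,1]>5)),('narrow',h&(Q[:,1]<-5))):
        q=Q[k];f=q[(q[:,0]>np.percentile(q[:,0],50))]
        n=np.linalg.eigh(np.cov(f.T))[1][:,0]
        print(nm,k.sum(),'x',np.percentile(q[:,0],[2,10,50,90,98]).round(1),'y',np.percentile(q[:,1],[1,5,50,95,99]).round(1),'z',np.percentile(q[:,2],[95,99]).round(1),n.round(3))
    b=(P[:,2]>60)&(P[:,2]<105)&(Q[:,0]>np.nanmedian(Q[h,0])-12)&(Q[:,0]<np.nanmedian(Q[h,0])+6)
    for z in(75,85,95):
        for sgn in(1,-1):
            k=b&(abs(Q[:,2]-z)<5)&(Q[:,1]*sgn>2); print(z,sgn,k.sum(),np.percentile(Q[k,1],[2,98]).round(1),np.median(Q[k,0]).round(1))
print(Rt.round(4))
E
```

```text
wide 562 x [22.1 26.4 32.1 33.6 34.5] y [26.4 26.9 43.  59.6 61.6] z [171.5 172.5] [ 1.    -0.001 -0.   ]
narrow 633 x [21.3 26.5 32.2 33.8 34.6] y [-61.3 -60.4 -44.6 -27.7 -26.1] z [171.6 172.6] [ 1.    -0.     0.002]
75 1 179 [ 3.8 88.5] 27.9
75 -1 195 [-87.1  -3.5] 25.4
85 1 172 [ 3.5 89.3] 27.9
85 -1 205 [-87.4  -4.6] 25.7
95 1 192 [ 3.6 89.3] 27.8
95 -1 205 [-86.7  -3.7] 25.1
wide 368 x [21.7 24.  32.9 34.2 34.6] y [25.9 26.4 37.1 58.4 60.4] z [170. 171.] [ 1.     0.002 -0.004]
narrow 466 x [21.7 24.4 33.1 34.1 34.5] y [-62.1 -61.3 -50.2 -29.3 -26.9] z [170.2 171. ] [1.    0.002 0.   ]
75 1 89 [ 4.5 87.9] 29.0
75 -1 117 [-88.3  -3.8] 27.8
85 1 87 [ 5.6 89.1] 29.1
85 -1 119 [-88.5  -5.4] 25.7
95 1 95 [ 3.5 88.9] 28.8
95 -1 122 [-88.6  -4. ] 27.9
[[ 0.9163  0.2202 -0.3345]
 [-0.2068  0.9755  0.0755]
 [ 0.3429  0.      0.9394]]
```

```bash
cat >> h.py <<'E'
from scipy.spatial.transform import Rotation as Ro
def to(pos,R):
    s=sensors.read_state();p=s['eef_pos'];C=Ro.from_euler('xyz',s['tool_rot'])
    d=(np.array(pos)-p);r=(Ro.from_matrix(R)*C.inv()).as_rotvec(degrees=True)
    print('t',s['clock'],'at',p.round(1),'width',round(s['width'],1),'F',s['force'].round(1),'shift mm',d.round(1),'units',(d/60).round(3),'turn units',(r/5).round(3),'q',s['qpos'].round(2))
yaw=-.222
Rz=Ro.from_euler('z',yaw).as_matrix();Rt=Rz@Ro.from_euler('y',-.35).as_matrix()
def tool(M): # paddle frame -> tool: y=+x, z=-z
    return np.stack([M[:,1],M[:,0],-M[:,2]],1)
E
python3 - <<'E'
from h import *
G=np.array([523.3,-262.3,0])+Rt@[26.3,43.5,145]
print(G,np.linalg.det(tool(Rt)))
to(G+100*Rt[:,2],tool(Rt))
E
```

```text
[ 508.4770772  -214.35977512  145.2272557 ] 1.0000000000000002
t 0.1 at [ 206.1 -615.9  247.5] width 85.6 F [ 0.2  0.2 -0.1] shift mm [269.  409.1  -8.3] units [ 4.483  6.818 -0.139] turn units [-2.824 -3.124 11.631] q [ 1.18  0.63  0.04  1.52 -0.03  1.   -0.02]
```

Call:
send_rows(series=[[85,[0.28,0.426,0],[-0.18,-0.2,0.73]],[85,[0.28,0.426,0],[-0.18,-0.2,0.73]],[85,[0.28,0.426,0],[-0.18,-0.2,0.73]],[85,[0.28,0.426,0],[-0.18,-0.2,0.73]],[85,[0.28,0.426,0],[-0.18,-0.2,0.73]],[85,[0.28,0.426,0],[-0.18,-0.2,0.73]],[85,[0.28,0.426,0],[-0.18,-0.2,0.73]],[85,[0.28,0.426,0],[-0.18,-0.2,0.73]]])

```text
clock: 1.1
eef_pos: [340.9, -410.8, 248.1]
tool_rot: [2.962, -0.048, 0.84]
force: [0.6, -0.2, 0.6]
width: 84.7
gripper_force: 0.0
```

Call:
send_rows(series=[[85,[0.28,0.426,0],[-0.18,-0.2,0.73]],[85,[0.28,0.426,0],[-0.18,-0.2,0.73]],[85,[0.28,0.426,0],[-0.18,-0.2,0.73]],[85,[0.28,0.426,0],[-0.18,-0.2,0.73]],[85,[0.28,0.426,0],[-0.18,-0.2,0.73]],[85,[0.28,0.426,0],[-0.18,-0.2,0.73]],[85,[0.28,0.426,0],[-0.18,-0.2,0.73]],[85,[0,0,0],[0,0,0]]])

```text
clock: 2.1
eef_pos: [458.8, -230.9, 248.1]
tool_rot: [2.804, -0.011, 1.294]
force: [1.0, 0.6, 0.0]
width: 85.1
gripper_force: 0.0
```

```bash
python3 - <<'E'
from h import *
G=np.array([523.3,-262.3,0])+Rt@[26.3,43.5,145]
to(G+100*Rt[:,2],tool(Rt))
grab('wrist','w1.png')
E
```

```text
t 2.1 at [ 458.8 -230.9  248.1] width 85.1 F [1.  0.6 0. ] shift mm [16.2 24.1 -8.9] units [ 0.271  0.401 -0.149] turn units [-0.161 -0.1    0.628] q [ 0.68  0.33 -0.28  2.17  0.1   0.32  0.06]
```

View pics/w1.png

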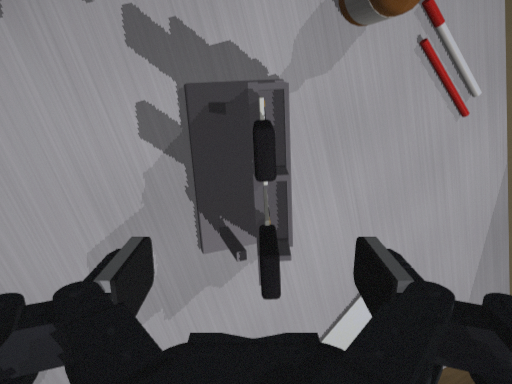

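Call:
send_rows(series=[[85,[0.27,0.4,-0.15],[-0.16,-0.1,0.63]],[85,[0,0,0],[0,0,0]],[85,[0.11,-0.025,-0.313],[0,0,0]],[85,[0.11,-0.025,-0.313],[0,0,0]],[85,[0.11,-0.025,-0.313],[0,0,0]],[85,[0,0,0],[0,0,0]]])

```text
clock: 2.9
eef_pos: [487.0, -214.9, 190.9]
tool_rot: [2.803, 0.004, 1.343]
force: [-0.3, -0.5, -0.4]
width: 84.9
gripper_force: 0.0
```

```bash
python3 - <<'E'
from h import *
G=np.array([523.3,-262.3,0])+Rt@[26.3,43.5,145]
to(G,tool(Rt))
grab('wrist','w2.png')
E
```

```text
t 2.9 at [ 487.  -214.9  190.9] width 84.9 F [-0.3 -0.5 -0.4] shift mm [ 21.5   0.5 -45.7] units [ 0.359  0.008 -0.761] turn units [ 0.019 -0.135  0.071] q [ 0.72  0.47 -0.45  2.19  0.76  0.24 -0.6 ]
```

View pics/w2.png

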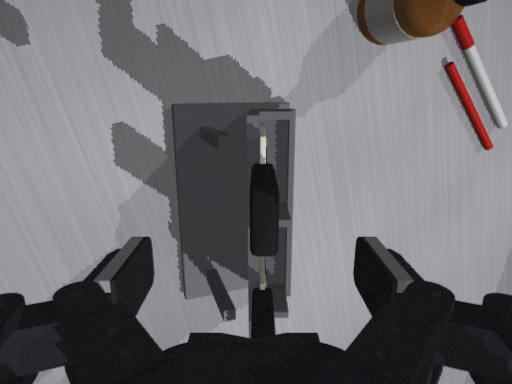

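```bash
cat >> h.py <<'E'
def tool2(M): return np.stack([-M[:,0],M[:,1],-M[:,2]],1)
Rg=Rz@Ro.from_euler('y',-.15).as_matrix()
GP=np.array([523.3,-262.3,0])+Rt@[26.3,43.5,147]-2*Rg[:,2]
E
python3 - <<'E'
from h import *
to(GP+np.array([0,0,95]),tool2(Rg)); print(GP)
E
```

```text
t 2.95 at [ 487.1 -214.7  191.5] width 85.1 F [-1.2  0.3  1. ] shift mm [21.   0.4 48.6] units [0.349 0.006 0.81 ] turn units [-3.834  2.669 17.555] q [ 0.72  0.47 -0.45  2.19  0.76  0.24 -0.59]
[ 508.09965322 -214.27458284  145.12845897]
```

Call:
send_rows(series=[[85,[0,0,0.81],[0,0,0]],[85,[0.02,0,0],[-0.21,0.15,0.975]],[85,[0.02,0,0],[-0.21,0.15,0.975]],[80,[0.02,0,0],[-0.21,0.15,0.975]],[80,[0.02,0,0],[-0.21,0.15,0.975]],[80,[0.02,0,0],[-0.21,0.15,0.975]],[80,[0.02,0,0],[-0.21,0.15,0.975]],[80,[0.02,0,0],[-0.21,0.15,0.975]]])

```text
clock: 3.95
eef_pos: [495.8, -213.3, 240.9]
tool_rot: [2.902, 0.123, 1.95]
force: [-0.3, -0.9, 0.2]
width: 80.1
gripper_force: 0.0
```

Call:
send_rows(series=[[62,[0.02,0,0],[-0.21,0.15,0.975]],[62,[0.02,0,0],[-0.21,0.15,0.975]],[62,[0.02,0,0],[-0.21,0.15,0.975]],[62,[0.02,0,0],[-0.21,0.15,0.975]],[62,[0.02,0,0],[-0.21,0.15,0.975]],[62,[0.02,0,0],[-0.21,0.15,0.975]],[62,[0.02,0,0],[-0.21,0.15,0.975]],[62,[0.02,0,0],[-0.21,0.15,0.975]]])

```text
clock: 4.95
eef_pos: [505.1, -213.0, 240.7]
tool_rot: [3.075, 0.159, 2.659]
force: [-0.3, 0.2, 1.1]
width: 62.0
gripper_force: 0.0
```

Call:
send_rows(series=[[62,[0.02,0,0],[-0.21,0.15,0.975]],[62,[0.02,0,0],[-0.21,0.15,0.975]],[62,[0.01,0,0],[-0.21,0.15,0.975]],[62,[0,0,0],[0,0,0]]])

```text
clock: 5.45
eef_pos: [508.5, -212.8, 240.6]
tool_rot: [3.139, 0.142, 2.92]
force: [0.5, 0.5, -1.0]
width: 61.7
gripper_force: 0.0
```

```bash
python3 - <<'E'
from h import *
to(GP,tool2(Rg))
E
```

```text
t 5.45 at [ 508.5 -212.8  240.6] width 61.7 F [ 0.5  0.5 -1. ] shift mm [ -0.4  -1.5 -95.5] units [-0.007 -0.025 -1.592] turn units [-0.049 -0.079 -0.014] q [ 1.08  0.68 -1.15  1.91  0.83  0.93  0.91]
```

Call:
send_rows(series=[[62,[0,-0.02,-0.4],[0,0,0]],[62,[0,0,-0.4],[0,0,0]],[62,[0,0,-0.4],[0,0,0]],[62,[0,0,-0.4],[0,0,0]],[62,[0,0,0],[0,0,0]]])

```text
clock: 6.08
eef_pos: [507.4, -214.4, 143.3]
tool_rot: [3.14, 0.14, 2.92]
force: [0.8, -0.3, 0.0]
width: 62.0
gripper_force: 0.0
```

```bash
python3 - <<'E'
from h import *
to(GP,tool2(Rg))
grab('wrist','w3.png')
a=grab('side')['img'][190:370,150:300,::-1];cv2.imwrite('pics/s3.png',cv2.resize(a,None,fx=3,fy=3))
w=cv2.imread('pics/w3.png');cv2.imwrite('pics/ws3.png',np.hstack([cv2.resize(w,(400,300)),cv2.resize(a,(250,300))]))
E
```

```text
t 6.075 at [ 507.4 -214.4  143.3] width 62.0 F [ 0.8 -0.3  0. ] shift mm [0.7 0.1 1.9] units [0.012 0.002 0.031] turn units [-0.044 -0.107 -0.004] q [ 0.98  0.79 -1.    2.    1.03  0.77  0.73]
```

View pics/ws3.png

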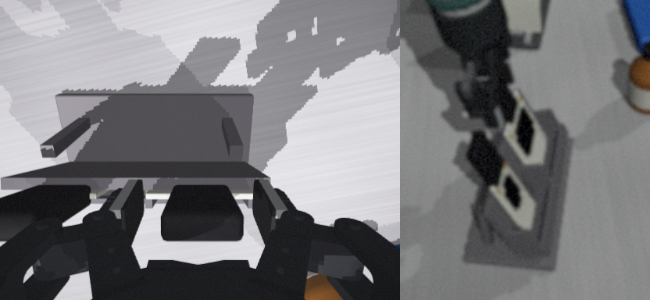

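The wrist view (left) shows the black handle centred between the pads (about 200,210). The side view shows the gripper over the wide paddle. Closing.

Call:
send_rows(series=[[30,[0,0,0],[0,0,0]],[30,[0,0,0],[0,0,0]],[30,[0,0,0],[0,0,0]],[30,[0,0,0],[0,0,0]],[30,[0,0,0],[0,0,0]],[30,[0,0,0],[0,0,0]]])

```text
clock: 6.92
eef_pos: [509.7, -214.4, 145.6]
tool_rot: [3.14, 0.146, 2.921]
force: [-2.1, 0.3, 6.8]
width: 35.3
gripper_force: 59.3
```

Call:
send_rows(series=[[30,[-0.056,0.012,0.157],[0,0,0]],[30,[-0.056,0.012,0.157],[0,0,0]],[30,[-0.111,0.025,0.313],[0,0,0]],[30,[-0.111,0.025,0.313],[0,0,0]],[30,[-0.111,0.025,0.313],[0,0,0]],[30,[0,0,0],[0,0,0]]])

```text
clock: 7.68
eef_pos: [482.3, -208.5, 220.9]
tool_rot: [3.141, 0.146, 2.921]
force: [1.1, -0.9, -0.0]
width: 35.3
gripper_force: 60.4
```

Call:
send_rows(series=[[30,[-0.111,0.025,0.313],[0,0,0]],[30,[-0.111,0.025,0.313],[0,0,0]],[30,[-0.111,0.025,0.313],[0,0,0]],[30,[0,0,0],[0,0,0]]])

```text
clock: 8.18
eef_pos: [462.0, -204.1, 276.1]
tool_rot: [3.141, 0.144, 2.92]
force: [0.0, -0.3, -0.8]
width: 35.3
gripper_force: 60.6
```

```bash
python3 - <<'E'
from h import *
# place: rotate tool by +0.35 about stand y -> tool tilt +0.2
Rp=Rz@Ro.from_euler('y',.20).as_matrix()
slot=np.array([522.5,121.1,24])
to(slot+[0,0,130+80]-2*Rp[:,2],tool2(Rp))
d=grab('side');X=cloud(d);np.save('b2.npy',X);cv2.imwrite('pics/b2.png',d['img'][...,::-1])
d=grab('scene');X=cloud(d);np.save('a2.npy',X);cv2.imwrite('pics/a3.png',d['img'][...,::-1])
E
```

```text
t 8.175 at [ 462.  -204.1  276.1] width 35.3 F [ 0.  -0.3 -0.8] shift mm [ 60.1 325.3 -44.1] units [ 1.002  5.422 -0.735] turn units [ 0.864  3.851 -0.01 ] q [ 1.18  0.56 -1.2   1.98  0.71  0.91  0.99]
```

View pics/a3.png

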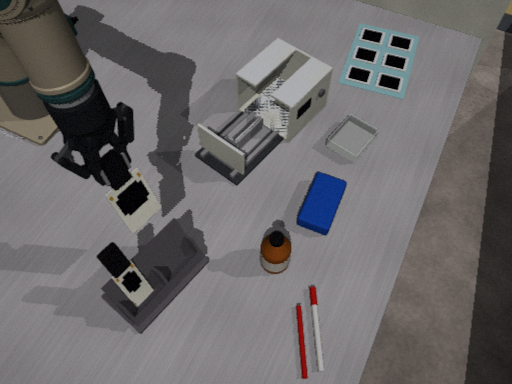

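Call:
send_rows(series=[[30,[0.08,0.45,-0.02],[0.072,0.32,0]],[30,[0.08,0.45,-0.02],[0.072,0.32,0]],[30,[0.08,0.45,-0.02],[0.072,0.32,0]]])

```text
clock: 8.65
eef_pos: [476.5, -122.3, 271.1]
tool_rot: [3.14, 0.056, 2.921]
force: [0.9, -0.4, -1.9]
width: 35.0
gripper_force: 60.5
```

```bash
cat >> h.py <<'E'
Rp=Rz@Ro.from_euler('y',.20).as_matrix()
slot=np.array([522.5,121.1,24])
PL=slot+[0,0,130]-2*Rp[:,2]
E
python3 - <<'E'
from h import *
to(PL+[0,0,105],tool2(Rp))
E
```

```text
t 8.65 at [ 476.5 -122.3  271.1] width 35.0 F [ 0.9 -0.4 -1.9] shift mm [ 45.6 243.5 -14. ] units [ 0.761  4.058 -0.234] turn units [ 0.624  2.862 -0.01 ] q [ 0.96  0.58 -1.17  1.95  0.66  1.    0.85]
```

Call:
send_rows(series=[[30,[0.08,0.45,-0.02],[0.072,0.32,0]],[30,[0.08,0.45,-0.02],[0.072,0.32,0]],[30,[0.08,0.45,-0.02],[0.072,0.32,0]],[30,[0.08,0.45,-0.02],[0.072,0.32,0]],[30,[0.08,0.45,-0.02],[0.072,0.32,0]],[30,[0.08,0.45,-0.02],[0.072,0.32,0]],[30,[0.08,0.45,-0.02],[0.072,0.32,0]],[30,[0.08,0.45,-0.02],[0.072,0.32,0]]])

```text
clock: 9.65
eef_pos: [515.2, 93.6, 261.1]
tool_rot: [3.141, -0.173, 2.921]
force: [0.4, -0.1, -0.8]
width: 35.5
gripper_force: 60.5
```

Call:
send_rows(series=[[30,[0.08,0.37,0],[0.072,0.3,0]],[30,[0,0,0],[0,0,0]],[30,[0,0,0],[0,0,0]]])

```text
clock: 10.02
eef_pos: [519.7, 114.3, 261.7]
tool_rot: [3.141, -0.198, 2.921]
force: [-0.3, -0.6, -2.0]
width: 35.5
gripper_force: 60.5
```

```bash
python3 - <<'E'
from h import *
to(PL+[0,0,105],tool2(Rp))
a=grab('scene');b=grab('side');w=grab('wrist')
np.save('a3.npy',cloud(a));np.save('b3.npy',cloud(b));np.save('w3.npy',cloud(w))
cv2.imwrite('pics/a4.png',a['img'][...,::-1]);cv2.imwrite('pics/b4.png',b['img'][...,::-1]);cv2.imwrite('pics/w4.png',w['img'][...,::-1])
o=np.hstack([cv2.resize(a['img'][20:200,170:340,::-1],(400,424)),cv2.resize(b['img'][60:220,140:290,::-1],(397,424))])
cv2.imwrite('pics/m4.png',o)
E
```

```text
t 10.025 at [519.7 114.3 261.7] width 35.5 F [-0.3 -0.6 -2. ] shift mm [ 2.5  6.9 -4.7] units [ 0.041  0.115 -0.078] turn units [ 0.001  0.018 -0.01 ] q [ 0.39  0.75 -1.08  1.66  0.52  1.27  0.55]
```

View pics/m4.png

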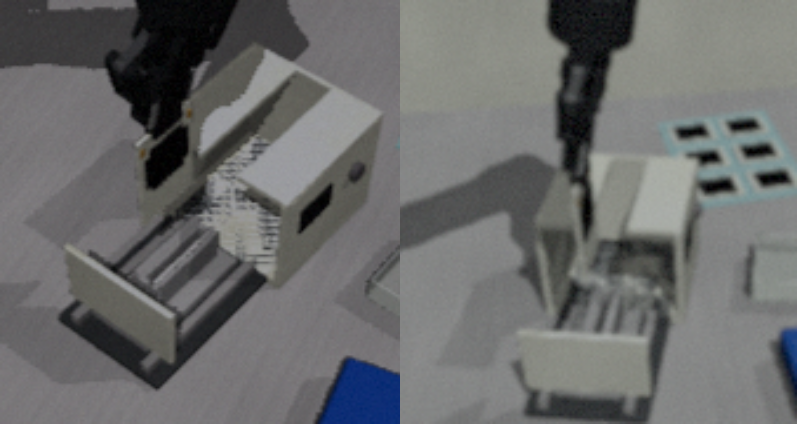

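```bash
cat >> h.py <<'E'
def blade(name,X,zmin=85,zmax=200):
    Q=(X.reshape(-1,3)-slot)@Rz; Q=Q[np.isfinite(Q[:,0])]
    k=(abs(Q[:,0])<30)&(Q[:,1]>-70)&(Q[:,1]<48)&(Q[:,2]>zmin-24)&(Q[:,2]<zmax-24)
    q=Q[k];m=np.median(q[:,0]);q=q[abs(q[:,0]-m)<8]
    zb=np.percentile(q[:,2],1); low=q[q[:,2]<zb+70]
    A=np.c_[low[:,1],low[:,2],np.ones(len(low))];s=np.linalg.lstsq(A,low[:,0],rcond=None)[0]
    r=low[:,0]-A@s;low=low[abs(r)<2.5];A=np.c_[low[:,1],low[:,2],np.ones(len(low))];s=np.linalg.lstsq(A,low[:,0],rcond=None)[0]
    print(name,len(low),'x=%.4f y + %.4f z + %.2f'%tuple(s),'foot z',zb.round(1),'x at foot',(s[1]*zb+s[2]).round(1),'y range',np.percentile(low[:,1],[1,3,50,97,99]).round(1))
    for z in (zb+10,zb+40,zb+70):
        t=q[abs(q[:,2]-z)<5]
        if len(t): print('   z',z.round(0),len(t),'y',np.percentile(t[:,1],[2,98]).round(1),'x',np.median(t[:,0]).round(1))
E
python3 - <<'E'
from h import *
blade('scene',np.load('a3.npy'),100);blade('side',np.load('b3.npy'),100)
E
```

```text
scene 516 x=0.0028 y + 0.0118 z + -2.39 foot z 109.7 x at foot -1.1 y range [-42.7 -41.9  -9.9  25.   26.3]
   z 120.0 76 y [-40.9  25.9] x -0.9
   z 150.0 78 y [-42.3  25.1] x -0.7
   z 180.0 15 y [-39.2   9.3] x -0.2
side 173 x=0.0148 y + 0.0073 z + -0.21 foot z 108.6 x at foot 0.6 y range [-44.  -43.  -16.   24.   26.4]
   z 119.0 28 y [-44.3  25.3] x 0.6
   z 149.0 27 y [-42.4  20.4] x 0.8
   z 179.0 5 y [-32.8  24.3] x 1.0
```

Call:
send_rows(series=[[30,[0.06,0.123,0],[0,0,0]],[30,[0,0,-0.25],[0,0,0]],[30,[0,0,-0.25],[0,0,0]],[30,[0,0,-0.25],[0,0,0]],[30,[0,0,-0.2],[0,0,0]],[30,[0,0,0],[0,0,0]],[30,[0,0,0],[0,0,0]]])

```text
clock: 11.05
eef_pos: [523.8, 122.9, 206.1]
tool_rot: [3.139, -0.197, 2.921]
force: [0.5, -0.2, -0.8]
width: 35.2
gripper_force: 60.6
```

```bash
python3 - <<'E'
from h import *
to(PL+[0,0,45],tool2(Rp))
a=grab('scene');b=grab('side')
blade('scene',cloud(a),72);blade('side',cloud(b),72)
o=np.hstack([cv2.resize(a['img'][70:190,190:300,::-1],(400,436)),cv2.resize(b['img'][110:220,170:270,::-1],(396,436))])
cv2.imwrite('pics/m5.png',o)
E
```

```text
t 11.05 at [523.8 122.9 206.1] width 35.2 F [ 0.5 -0.2 -0.8] shift mm [-1.7 -1.7 -9. ] units [-0.029 -0.029 -0.151] turn units [-0.022  0.042 -0.012] q [ 0.35  0.82 -1.03  1.7   0.59  1.18  0.51]
scene 479 x=0.0013 y + 0.0070 z + 0.90 foot z 54.5 x at foot 1.3 y range [-33.5 -33.   -1.1  34.6  35.8]
   z 65.0 68 y [-32.8  35.3] x 1.4
   z 95.0 69 y [-33.5  34. ] x 1.8
   z 125.0 70 y [-33.   35.5] x 1.8
side 160 x=0.0168 y + 0.0034 z + 2.58 foot z 54.5 x at foot 2.8 y range [-33.8 -33.1  -7.   33.8  36.8]
   z 64.0 22 y [-32.6  36.2] x 3.0
   z 94.0 24 y [-33.9  36.7] x 3.2
   z 124.0 27 y [-33.   37.6] x 3.0
```

View pics/m5.png

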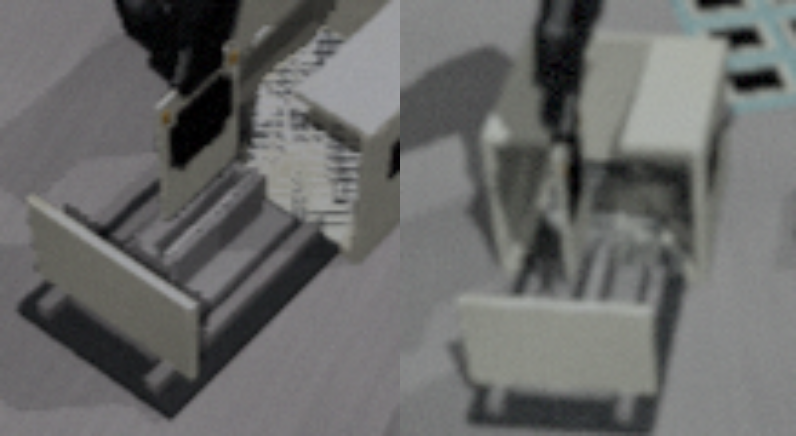

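Blade hangs upright over the slot (left view, foot corner at about 165,215); it is centred to about 1 mm. Lowering slowly.

Call:
send_rows(series=[[30,[0,-0.015,-0.1],[0,0,0]],[30,[0,0,-0.1],[0,0,0]],[30,[0,0,-0.1],[0,0,0]],[30,[0,0,-0.1],[0,0,0]],[30,[0,0,-0.1],[0,0,0]]])

```text
clock: 11.78
eef_pos: [523.6, 121.8, 175.3]
tool_rot: [3.139, -0.197, 2.921]
force: [-0.3, -0.7, -0.8]
width: 35.1
gripper_force: 60.6
```

Call:
send_rows(series=[[30,[0,0,-0.05],[0,0,0]],[30,[0,0,-0.05],[0,0,0]],[30,[0,0,-0.05],[0,0,0]],[30,[0,0,-0.05],[0,0,0]],[30,[0,0,0],[0,0,0]]])

```text
clock: 12.4
eef_pos: [523.6, 121.6, 163.6]
tool_rot: [3.14, -0.198, 2.921]
force: [-0.5, -0.6, -0.4]
width: 35.2
gripper_force: 60.6
```

Call:
send_rows(series=[[30,[0,0,-0.05],[0,0,0]],[30,[0,0,-0.05],[0,0,0]],[30,[0,0,-0.03],[0,0,0]],[30,[0,0,0],[0,0,0]]])

```text
clock: 12.9
eef_pos: [523.6, 121.7, 155.9]
tool_rot: [3.14, -0.198, 2.921]
force: [-0.0, -0.2, -0.9]
width: 35.0
gripper_force: 60.6
```

Call:
send_rows(series=[[30,[0,0,-0.02],[0,0,0]],[30,[0,0,-0.02],[0,0,0]],[30,[0,0,0],[0,0,0]]])

```text
clock: 13.28
eef_pos: [523.6, 121.7, 153.5]
tool_rot: [3.14, -0.197, 2.921]
force: [1.2, -0.3, -1.0]
width: 35.3
gripper_force: 60.6
```

Call:
send_rows(series=[[30,[0,0,-0.02],[0,0,0]],[30,[0,0,-0.02],[0,0,0]],[30,[0,0,0],[0,0,0]]])

```text
clock: 13.65
eef_pos: [523.8, 122.1, 153.2]
tool_rot: [3.14, -0.196, 2.921]
force: [-0.9, -1.8, 12.7]
width: 35.4
gripper_force: 62.1
```

```bash
python3 - <<'E'
from h import *
to(PL,tool2(Rp))
# handle top (z 155 above slot floor when home) -> visible top edge of blade at z=100
for n in('scene','side'):
    X=cloud(grab(n));blade(n,X,90)
E
```

```text
t 13.65 at [523.8 122.1 153.2] width 35.4 F [-0.9 -1.8 12.7] shift mm [-1.7 -0.9 -1.1] units [-0.028 -0.015 -0.019] turn units [-0.01   0.046 -0.01 ] q [ 0.33  0.88 -0.98  1.75  0.65  1.09  0.47]
scene 321 x=0.0124 y + 0.0941 z + -5.75 foot z 67.0 x at foot 0.5 y range [-34.  -32.2  -0.6  31.8  35. ]
   z 77.0 66 y [-32.8  34.9] x 1.7
   z 107.0 40 y [-18.2  19.6] x 5.9
   z 137.0 51 y [-30.7  22.4] x 6.6
side 91 x=0.0879 y + 0.0734 z + -2.11 foot z 67.2 x at foot 2.8 y range [-34.8 -34.6 -15.1  21.4  22.2]
   z 77.0 22 y [-33.3  29.1] x 3.1
   z 107.0 12 y [-20.8  13.1] x 7.2
   z 137.0 22 y [-31.2  20.9] x 5.0
```

Call:
send_rows(series=[[40,[0,0,0.01],[0,0,0]],[46,[0,0,0],[0,0,0]],[60,[0,0,0],[0,0,0]],[60,[0,0,0],[0,0,0]],[60,[0,0,0],[0,0,0]],[60,[0,0,0],[0,0,0]]])

```text
clock: 14.5
eef_pos: [523.7, 121.7, 151.8]
tool_rot: [3.139, -0.197, 2.921]
force: [-0.7, -0.3, -0.9]
width: 60.3
gripper_force: 0.0
```

```bash
python3 - <<'E'
from h import *
to(PL,tool2(Rp))
w=grab('wrist');a=grab('scene');b=grab('side')
o=np.hstack([cv2.resize(a['img'][70:190,190:300,::-1],(400,436)),cv2.resize(w['img'][...,::-1],(396,300),).copy() if 0 else cv2.resize(b['img'][110:220,170:270,::-1],(396,436))])
cv2.imwrite('pics/m6.png',o)
X=cloud(a);Q=(X.reshape(-1,3)-slot)@Rz;k=(abs(Q[:,0])<10)&(abs(Q[:,1])<20)&(Q[:,2]<165)&(Q[:,2]>100)
print(np.percentile(Q[k],[2,50,98],axis=0).round(1))
blade('scene',X,90,118)
E
```

```text
t 14.5 at [523.7 121.7 151.8] width 60.3 F [-0.7 -0.3 -0.9] shift mm [-1.5 -0.5  0.3] units [-0.026 -0.009  0.005] turn units [-0.017  0.035 -0.009] q [ 0.33  0.88 -0.98  1.75  0.65  1.09  0.47]
[[ -3.6 -17.3 100.6]
 [  5.8  -1.8 122.8]
 [  7.6  16.9 153.8]]
scene 182 x=0.0087 y + -0.0338 z + 4.32 foot z 66.7 x at foot 2.1 y range [-34.2 -33.   -2.7  34.4  36.1]
   z 77.0 67 y [-34.   33.3] x 1.9
```

View pics/m6.png

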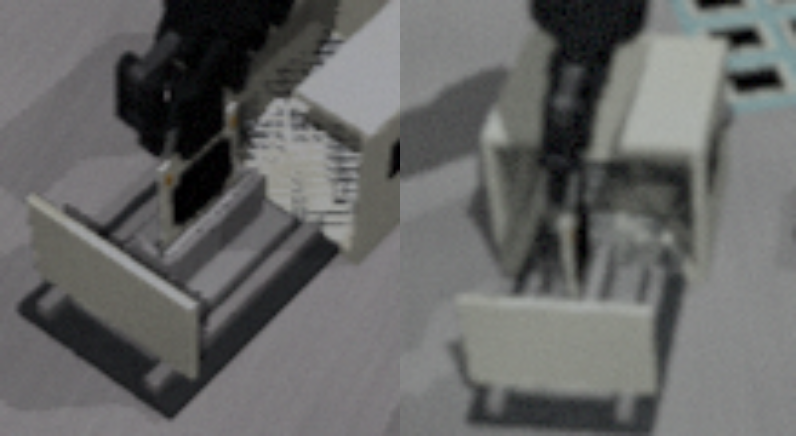

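Paddle seen standing in the slot (left view, cheek line at about 165,250 to 265,180), handle top at 154 mm above the slot floor, i.e. home. Retracting.

Call:
send_rows(series=[[60,[0.03,-0.007,0.163],[0,0,0]],[60,[0.03,-0.007,0.163],[0,0,0]],[60,[0.06,-0.015,0.32],[0,0,0]],[60,[0.06,-0.015,0.32],[0,0,0]],[60,[0.06,-0.015,0.32],[0,0,0]],[60,[0.06,-0.015,0.32],[0,0,0]],[60,[0,0,0],[0,0,0]]])

```text
clock: 15.52
eef_pos: [542.7, 117.9, 250.0]
tool_rot: [3.138, -0.194, 2.921]
force: [-1.0, 0.5, -0.0]
width: 60.0
gripper_force: 0.0
```

```bash
cat >> h.py <<'E'
Rq=Rz@Ro.from_euler('x',.25).as_matrix()
def pushpt(v,z): return slot+Rz@np.array([0,v,0])+[0,0,z-24]
E
python3 - <<'E'
from h import *
to(pushpt(-143,240),tool2(Rq))
X=cloud(grab('scene'));blade('scene',X,90,118)
Q=(X.reshape(-1,3)-slot)@Rz;k=(abs(Q[:,0])<12)&(abs(Q[:,1])<25)&(Q[:,2]<165)&(Q[:,2]>105)
print(np.percentile(Q[k],[2,50,98],axis=0).round(1))
E
```

```text
t 15.525 at [542.7 117.9 250. ] width 60.0 F [-1.   0.5 -0. ] shift mm [ -51.7 -136.3  -10. ] units [-0.861 -2.271 -0.166] turn units [ 2.255 -2.776 -0.286] q [ 0.37  0.79 -1.05  1.61  0.55  1.28  0.56]
scene 168 x=0.0037 y + -0.0185 z + 4.08 foot z 66.6 x at foot 2.8 y range [-33.3 -32.4  -1.4  33.8  34.4]
   z 77.0 72 y [-32.8  33.8] x 2.8
[[ -4.8 -17.2 106.6]
 [  6.5  -3.5 137.6]
 [  8.8  18.  156.4]]
```

Move out in 6 rows, closing, then descend 148 mm.

Call:
send_rows(series=[[60,[-0.143,-0.378,0],[0.376,-0.463,-0.048]],[60,[-0.143,-0.378,0],[0.376,-0.463,-0.048]],[0,[-0.143,-0.378,0],[0.376,-0.463,-0.048]],[0,[-0.143,-0.378,0],[0.376,-0.463,-0.048]],[0,[-0.143,-0.378,0],[0.376,-0.463,-0.048]],[0,[-0.143,-0.378,0],[0.376,-0.463,-0.048]],[0,[0,0,0],[0,0,0]]])

```text
clock: 16.45
eef_pos: [488.3, -21.8, 246.7]
tool_rot: [2.895, -0.006, 2.916]
force: [0.4, 0.8, 0.8]
width: 0.3
gripper_force: 0.0
```

```bash
python3 - <<'E'
from h import *
to(pushpt(-143,92),tool2(Rq))
E
```

```text
t 16.45 at [488.3 -21.8 246.7] width 0.3 F [0.4 0.8 0.8] shift mm [   2.7    3.4 -154.7] units [ 0.046  0.056 -2.579] turn units [ 0.027 -0.077  0.041] q [ 0.91  0.67 -1.2   1.97  0.52  0.86  0.84]
```

Call:
send_rows(series=[[0,[0.046,0,-0.43],[0,0,0]],[0,[0,0,-0.43],[0,0,0]],[0,[0,0,-0.43],[0,0,0]],[0,[0,0,-0.43],[0,0,0]],[0,[0,0,-0.43],[0,0,0]],[0,[0,0,-0.43],[0,0,0]],[0,[0,0,0],[0,0,0]]])

```text
clock: 17.32
eef_pos: [491.9, -17.6, 92.0]
tool_rot: [2.894, -0.007, 2.922]
force: [-1.0, 0.4, 0.2]
width: 0.1
gripper_force: 0.0
```

```bash
python3 - <<'E'
from h import *
to(pushpt(-143,92),tool2(Rq))
a=grab('scene');b=grab('side')
o=np.hstack([cv2.resize(a['img'][70:210,150:290,::-1],(400,400)),cv2.resize(b['img'][100:260,150:290,::-1],(350,400))])
cv2.imwrite('pics/m7.png',o)
E
```

```text
t 17.325 at [491.9 -17.6  92. ] width 0.1 F [-1.   0.4  0.2] shift mm [-0.8 -0.8 -0. ] units [-0.014 -0.013 -0.   ] turn units [ 0.005 -0.078 -0.032] q [ 0.71  0.85 -0.89  2.09  0.81  0.54  0.66]
```

View pics/m7.png

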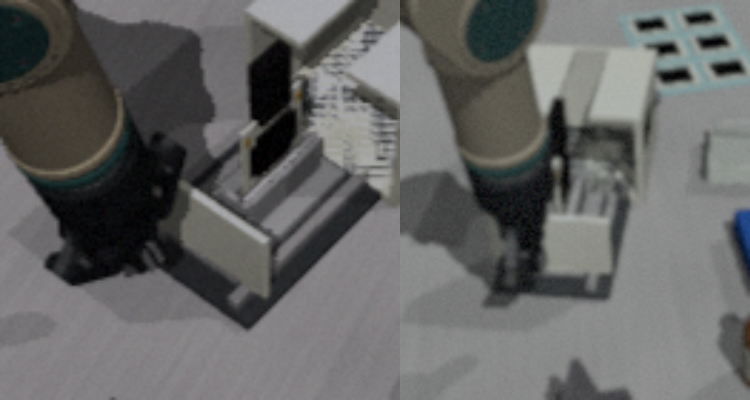

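Call:
send_rows(series=[[0,[0.022,0.0975,0],[0,0,0]],[0,[0.022,0.0975,0],[0,0,0]],[0,[0.022,0.0975,0],[0,0,0]],[0,[0.022,0.0975,0],[0,0,0]],[0,[0.022,0.0975,0],[0,0,0]],[0,[0.011,0.05,0],[0,0,0]],[0,[0.011,0.05,0],[0,0,0]],[0,[0.011,0.05,0],[0,0,0]]])

```text
clock: 18.42
eef_pos: [501.5, 19.5, 93.3]
tool_rot: [2.893, -0.003, 2.92]
force: [-0.2, -1.0, -0.8]
width: 0.1
gripper_force: 0.0
```

Call:
send_rows(series=[[0,[0.011,0.05,0],[0,0,0]],[0,[0.011,0.05,0],[0,0,0]],[0,[0.011,0.05,0],[0,0,0]],[0,[0.011,0.05,0],[0,0,0]],[0,[0.011,0.05,0],[0,0,0]],[0,[0.011,0.05,0],[0,0,0]],[0,[0.011,0.05,0],[0,0,0]],[0,[0.011,0.05,0],[0,0,0]]])

```text
clock: 19.42
eef_pos: [506.9, 43.6, 93.3]
tool_rot: [2.893, -0.003, 2.92]
force: [0.7, -2.2, -0.2]
width: 0.1
gripper_force: 1.0
```

```bash
cat >> h.py <<'E'
def plate():
    s=sensors.read_state();print('tcp v',((s['eef_pos']-slot)@Rz).round(1),'F',(s['force']@Rz).round(1),'q',s['qpos'].round(2))
    for n in('scene','side'):
        Q=(cloud(grab(n)).reshape(-1,3)-slot)@Rz;Q=Q[np.isfinite(Q[:,0])]
        k=(Q[:,0]>25)&(Q[:,0]<62)&(Q[:,2]>30)&(Q[:,2]<68)&(Q[:,1]>-100)&(Q[:,1]<70)
        h,e=np.histogram(Q[k,1],bins=np.arange(-100,72,2));i=h.argmax();t=Q[k,1];t=t[abs(t-e[i]-1)<4]
        print(n,'plate face v',np.median(t).round(1),'(start -83)',len(t))
E
python3 -c "
from h import *
plate()"
```

```text
tcp v [  1.9 -79.   69.3] F [ 1.1 -2.  -0.2] q [ 0.56  0.84 -0.86  2.07  0.81  0.5   0.54]
scene plate face v -65.0 (start -83) 135
side plate face v -63.9 (start -83) 146
```

Call:
send_rows(series=[[0,[0.022,0.0975,0],[0,0,0]],[0,[0.022,0.0975,0],[0,0,0]],[0,[0.022,0.0975,0],[0,0,0]],[0,[0.022,0.0975,0],[0,0,0]],[0,[0.022,0.0975,0],[0,0,0]],[0,[0.022,0.0975,0],[0,0,0]],[0,[0.022,0.0975,0],[0,0,0]],[0,[0.022,0.0975,0],[0,0,0]]])

```text
clock: 20.52
eef_pos: [517.4, 90.6, 93.3]
tool_rot: [2.893, -0.003, 2.92]
force: [0.1, -2.4, -1.0]
width: -0.1
gripper_force: 1.1
```

Call:
send_rows(series=[[0,[0.022,0.0975,0],[0,0,0]],[0,[0.022,0.0975,0],[0,0,0]],[0,[0.022,0.0975,0],[0,0,0]],[0,[0.022,0.0975,0],[0,0,0]],[0,[0.022,0.0975,0],[0,0,0]],[0,[0.022,0.0975,0],[0,0,0]],[0,[0.022,0.0975,0],[0,0,0]]])

```text
clock: 21.4
eef_pos: [526.7, 131.6, 93.4]
tool_rot: [2.893, -0.003, 2.92]
force: [1.2, -2.3, -0.9]
width: 0.1
gripper_force: 1.1
```

```bash
python3 -c "
from h import *
plate()"
```

```text
tcp v [ 1.8 11.2 69.4] F [ 1.6 -2.  -0.9] q [ 0.36  0.84 -0.82  2.02  0.81  0.49  0.4 ]
scene plate face v 25.4 (start -83) 145
side plate face v 26.8 (start -83) 139
```

Call:
send_rows(series=[[0,[0.011,0.05,0],[0,0,0]],[0,[0.011,0.05,0],[0,0,0]],[0,[0.011,0.05,0],[0,0,0]],[0,[0.011,0.05,0],[0,0,0]],[0,[0.011,0.05,0],[0,0,0]],[0,[0.011,0.05,0],[0,0,0]],[0,[0.011,0.05,0],[0,0,0]],[0,[0.011,0.05,0],[0,0,0]]])

```text
clock: 22.5
eef_pos: [531.9, 155.4, 93.4]
tool_rot: [2.893, -0.003, 2.92]
force: [-1.1, -1.8, 0.7]
width: -0.1
gripper_force: 1.0
```

Call:
send_rows(series=[[0,[0.005,0.02,0],[0,0,0]],[0,[0.005,0.02,0],[0,0,0]],[0,[0.005,0.02,0],[0,0,0]],[0,[0.005,0.02,0],[0,0,0]]])

```text
clock: 23.0
eef_pos: [533.0, 160.0, 93.3]
tool_rot: [2.894, -0.003, 2.92]
force: [-1.0, -2.0, 1.9]
width: 0.2
gripper_force: 1.0
```

Call:
send_rows(series=[[0,[0.005,0.02,0],[0,0,0]],[0,[0.005,0.02,0],[0,0,0]]])

```text
clock: 23.25
eef_pos: [533.6, 162.5, 93.3]
tool_rot: [2.893, -0.003, 2.92]
force: [-0.3, -1.6, 1.3]
width: -0.1
gripper_force: 1.0
```

Call:
send_rows(series=[[0,[0.005,0.02,0],[0,0,0]],[0,[0.005,0.02,0],[0,0,0]],[0,[0,0,0],[0,0,0]]])

```text
clock: 23.62
eef_pos: [533.9, 163.3, 93.1]
tool_rot: [2.896, -0.003, 2.92]
force: [-3.4, -5.2, 4.0]
width: 0.1
gripper_force: 3.0
```

Call:
send_rows(series=[[0,[0.005,0.02,0],[0,0,0]],[0,[0,0,0],[0,0,0]]])

```text
clock: 23.88
eef_pos: [534.0, 163.4, 92.9]
tool_rot: [2.899, -0.004, 2.919]
force: [-3.6, -8.8, 7.1]
width: 0.1
gripper_force: 4.3
```

```bash
python3 -c "
from h import *
plate()"
```

```text
tcp v [ 1.9 43.7 68.9] F [-1.6 -9.4  7.1] q [ 0.29  0.84 -0.81  1.99  0.8   0.5   0.35]
scene plate face v 57.7 (start -83) 146
side plate face v 58.0 (start -83) 129
```

Call:
send_rows(series=[[0,[-0.022,-0.0975,0],[0,0,0]],[0,[-0.066,-0.29,0],[0,0,0]],[0,[-0.11,-0.49,0],[0,0,0]],[0,[-0.11,-0.49,0.2],[0,0,0]],[0,[-0.11,-0.49,0.5],[0,0,0]],[0,[0,0,0.8],[0,0,0]],[0,[0,0,0],[0,0,0]],[0,[0,0,0],[0,0,0]]])

```text
clock: 24.98
eef_pos: [509.2, 53.6, 183.0]
tool_rot: [2.894, -0.003, 2.92]
force: [-0.2, 0.2, -1.1]
width: 0.1
gripper_force: 0.0
```

```bash
python3 - <<'E'
from h import *
plate()
a=grab('scene','final.png');X=cloud(a)
s=slot+Rz@[0,140.8,0]
Q=(X.reshape(-1,3)-s)@Rz;k=(abs(Q[:,0])<14)&(abs(Q[:,1])<30)&(Q[:,2]<175)&(Q[:,2]>108)
print(k.sum(),np.percentile(Q[k],[2,50,98],axis=0).round(1))
E
```

```text
tcp v [  1.9 -68.8 159. ] F [-0.2  0.2 -1.1] q [ 0.66  0.73 -1.05  2.01  0.64  0.7   0.64]
scene plate face v 57.5 (start -83) 149
side plate face v 58.3 (start -83) 127
272 [[ -5.7 -17.9 108.9]
 [  5.8  -4.8 139.3]
 [  8.2  16.4 155.6]]
```

View pics/final.png

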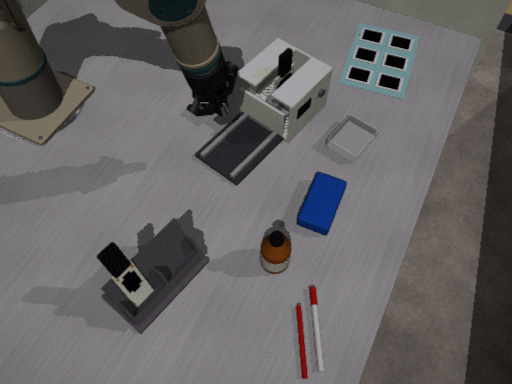

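The carriage is closed, with the handle upright in the roof slit at about (286,62). The narrow paddle and the bystanders haven't moved, and the robot is clear of everything. Handing in.

```bash
python3 -c "
from h import *
print(ctrl.finish_job())"
```

```text
the job is handed in; nothing more can be done
None
```

The wide paddle stands fully home in the slot and the carriage is pushed all the way in, with the narrow paddle, bottle, case and tray left in place; I handed the job in at about 25 s, and no verdict came back.

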